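Lever up an engine housing and slip a packing strip under it

ROBOT

A 6-joint arm with a two-finger parallel gripper is mounted at the origin on the work surface. World frame = base frame: x ahead of the robot, y to its left, z up, the work surface at z = 0. Lengths are in m, angles in degrees, forces in N, time in s.
With the tool pointing down it reaches from about 0.4 to 0.825 m from the base axis. Payload 7 kg.
Tool frame: the origin (TCP) lies midway between the tips of the shut fingers; the grasp point (between the pads) lies 19 mm behind it; z points along the fingers, y is the line along which they close (so a half turn about z gives the same grasp; the last joint's range is limited). The gripper opens to 88 mm and grips with 3 to 60 N. Pads are 19 mm wide; open, the fingers measure 130 mm over their backs; the gripper's body (78 mm by 193 mm) begins 47 mm behind the grasp point.
Start: joints at [-50.243, 20.546, 0.682, 0, -70.136, -16.507], TCP at [0.266, -0.62, 0.227] pointing down, gripper open.
Joint ranges: [-176.03, 176.03], [-82.01, 121.73], [-58.28, 71.71], [-173.87, 95.51], [-174.79, -0.11], [-173.66, 173.66]. Speed limits (degrees/s): [136.94, 136.94, 172.46, 180, 180, 180].

INTERFACE

Orientations are given as [roll, pitch, yaw] about the fixed x, y, z axes, in that order (R = Rz(yaw) Ry(pitch) Rx(roll)).
In Python, from plant import telemetry, viewer, workorder gives the robot as it stands. The module is installed in compiled form; this text tells all that it offers.
- The arm moves only by the tool carry_out, never from a script. Its argument "rows" is a list of rows, each a list of 6 numbers: the shift along the tool's x, y, z in m, then the turn, a rotation vector about the tool's x, y, z in rad. In form: [[tx, ty, tz, ax, ay, az], ...]. A call has 1 to 8 rows; each row is the pose to reach, as a shift and turn from the pose commanded when the call began, along the tool's axes at that moment; what a row does not reach only later rows make up. A row lasts 1/8 s, in which the tool goes at most 62.5 mm and 10.7 degrees, less where a joint would pass 70% of its speed; a pose out of reach is approached as far as the arm can. A call with a gripper value outside its range is refused whole. "grip" is the gripper's target within -1 to 1 (fully open at 1, half-way at 0, shut at -1), set as the call begins (left out, the last holds). The fingers move at their own pace and stop on an object; the grip force is fixed at half the most. Time passes only in rows, so rows that repeat a pose let the fingers close. It gives the time, the measured TCP pose, the force, the opening and the grip force at its end, in the units of the state.
- telemetry.get_obs(): the state, without advancing time (a new reading comes with each control period).
- viewer.snapshot(name): name is "side" or "top"; returns the picture (480x640x3 uint8, red, green, blue); there is no depth.
- viewer.camera_info(name): a dict with "intrinsics" (3x3 intrinsics, pixels), "extrinsics" (4x4, takes a point from camera to world coordinates). Camera axes: x right, y down, z forward; pixel columns grow to the right and rows downward; lengths in m; the calibration is good to about 2 mm. A picture is of the moment at which its call begins. camera_info takes no time and is no camera call.
- workorder.close_job(): hands the job in; it is judged then, once.
The state is a dict: "clock": time; "joint_pos": joint angles; "qvel": joint speeds; "tau": joint torques, N m; "tool_pos": TCP position; "orientation": TCP orientation; "force": force on the tool from outside, world axes, zero at the start; "moment": the same for the moment, N m; "opening": finger opening in m; "gripper_force": force on a finger pad.
Only numpy, scipy, OpenCV 4.12 (cv2) and the standard library are available. Lean on these libraries where they do the work, as an engineer would, in place of code of your own. Each camera call takes 0.05 s, during which the arm holds its last target. There are 200 camera calls.

TASK

The alloy engine housing sits lopsided because the two feet at its end by the fulcrum block are too short. Lever up that low end with the pry bar over the block, rest the bar so that it holds the housing up, and slide the thick yellow packing strip under it crosswise, just behind the short feet. Then take the bar away and lay it flat on the bench, so that the housing sits level on the strip; do not lift or shove the housing with the gripper, and leave the other things where they are.

Things in the scene. Friction and masses are not known exactly. Their poses are not given: they have to be found in the camera images.
- housing: Cast aluminium housing, 1.3-1.7 kg. Own frame: z up when level, y from low near end to far end, x across. Origin: middle of its outline, level with the far foot's underside. Plate 100 (x) by 170 (y) mm at z 32-46 mm. Dome radius 36 at y 35, top z 88; stub radius 17 at y -40, top z 76. Leans 0.08 rad at the start. Centre of mass at y about +20.
- far_foot (a point): Middle of the underside of the housing's far foot (housing frame 0, 75, 0 mm): a rib over the whole width, y 65-85 mm, z 0-32 mm.
- near_feet (a point): Point midway between the undersides of the two short near feet (housing frame 0, -75, 12 mm). The feet are 24 mm wide at x = -38 and +38 mm, y -85 to -65, z 12-32 mm; the 52 mm between them is open. Behind them, up to the far foot, the underside is open from side to side.
- lip (a point): Middle of the lower edge of the plate at the near end (housing frame 0, -85, 32 mm); the pry bar goes under here, between the near feet. 20 mm above the bench at the start, 32 mm when level, about 43 mm with the bar fully down.
- strip_place (a point): Point on the plate's underside (housing frame 0, -35, 32 mm) under which the middle of the strip belongs, the strip along the housing's x axis; up to 40 mm off in x or 20 mm in y is fine. The gap here is 24 mm at the start, 32 mm when level, about 39 mm with the bar fully down.
- fulcrum: Wooden block fixed to the bench about 70 mm from the lip; origin on the bench under its middle, y axis towards the housing. Across it, along x, lies a steel round ridge (radius 8 mm, top 27 mm above the bench); two cheeks at x = +-22 to 32 mm, 36 mm long in y, rise to 41 mm and leave a 44 mm wide way for the bar.
- pry_bar: Straight steel pry bar, 0.85 kg, 340 mm long, lying flat at the start. Origin: middle of its length, on its flat underside; x runs to the tip, z up. Steel blade x 66-170 mm: 22 wide, 7 thick. Dark shaft x -88 to 66: 20 wide, 16 thick. Red handle x -170 to -88: 24 wide, 16 thick. Centre of mass at x about -30.
- bar_tip (a point): Middle of the lower edge of the bar's tip (bar frame 170, 0, 0 mm). With the tip 20 mm past the lip, the bar on the ridge and the handle end let down onto the bench, the bar's own weight keeps the housing raised and the bar can be let go.
- strip: Thick yellow packing strip, 130 (x) by 30 (y) by 32 (z) mm, 0.12 kg, lying flat, both ends alike; origin at the centre of its underside. Longer than the housing is wide, so its ends stick out.
- thin_strip: Blue strip of 130 by 30 by 16 mm, too thin for the job; origin at the centre of its underside. Leave it alone.
- hammer: Claw hammer, bystander.
- white_tape: White tape roll, 90 mm across and 48 mm tall, bystander.
- black_tape: Black tape roll, 76 mm across and 19 mm tall, bystander.
- wrench: Wrench, bystander.
- oil_can: Red can, 75 mm tall, bystander.
- sealant: White jar with a red cap, 70 mm tall, bystander.
Not all that is in view belongs to the job. Several things look just like the strip: the one meant starts farthest from the robot's base.

How it is judged:
By the outcome, as a careful person would: the job done as asked, in the order asked, and still so for the second after the job is handed in, with the robot touching nothing.
It also fails if it takes over 72 s, if anything falls off the work surface, if the arm or the gripper's body presses on something with over 40 N, if the wrist force passes 120 N, or if a joint passes its speed limit or range.

## Working session

There is one attempt and no reset: what is moved stays moved. The work goes in short steps, Python scripts to look and compute and a tool call to move; the robot and the scene stay as the last step left them, time stands still between calls to the robot, and variables do not carry over. Pictures are saved under pics/ and viewed, at most 10 in all, crops included, and the job is handed in when it is done.

Besides the shell and the picture viewer there is one more tool, called after ">>>" as name(argument=value, ...), one argument or row to a line, values as JSON. carry_out: Moves the arm, as the interface text tells. Its arguments: {"type":"object","properties":{"rows":{"type":"array"},"grip":{"type":"number"}},"required":["rows"]}

```bash
mkdir -p pics; cat > h.py <<'E'
import numpy as np, cv2
from plant import telemetry, viewer, workorder
from scipy.spatial.transform import Rotation as R
def cam(n):
    c=viewer.camera_info(n); return np.array(c["intrinsics"]),np.array(c["extrinsics"])
def ray(n,u,v):
    K,T=cam(n); d=T[:3,:3]@np.linalg.solve(K,[u,v,1.]); return T[:3,3],d
def onz(n,u,v,z):
    o,d=ray(n,u,v); return o+d*(z-o[2])/d[2]
def proj(n,p):
    K,T=cam(n); q=T[:3,:3].T@(np.asarray(p)-T[:3,3]); q=K@q; return q[:2]/q[2]
def tri(n1,p1,n2,p2):
    o1,d1=ray(n1,*p1);o2,d2=ray(n2,*p2)
    s=np.linalg.lstsq(np.c_[d1,-d2],o2-o1,rcond=None)[0]
    a=o1+s[0]*d1;b=o2+s[1]*d2
    return (a+b)/2,np.linalg.norm(a-b)
def save(n,f):
    im=viewer.snapshot(n); cv2.imwrite(f"pics/{f}.png",im[:,:,::-1]); return im
E
python3 - <<'E'
from h import *
for n in("top","side"):
    save(n,n+"0"); print(cam(n))
print(telemetry.get_obs())
E
```

```text
(array([[530.27182458,   0.        , 321.05839251],
       [  0.        , 530.27182458, 239.45969288],
       [  0.        ,   0.        ,   1.        ]]), array([[-0.00986558, -0.99315114,  0.11641942,  0.3313372 ],
       [-0.99953278,  0.00642617, -0.02988172,  0.04968183],
       [ 0.02892894, -0.11665983, -0.99275052,  1.21534232],
       [ 0.        ,  0.        ,  0.        ,  1.        ]]))
(array([[439.85537339,   0.        , 320.74644322],
       [  0.        , 439.85537339, 239.21251554],
       [  0.        ,   0.        ,   1.        ]]), array([[ 0.9948404 , -0.07137935,  0.07209422,  0.41855808],
       [-0.09949319, -0.54744685,  0.83090496, -0.7677256 ],
       [-0.0198417 , -0.8337907 , -0.551724  ,  0.58970086],
       [ 0.        ,  0.        ,  0.        ,  1.        ]]))
{'clock': 0.1, 'joint_pos': array([-5.02422816e+01,  2.05875358e+01,  6.39295163e-01, -1.81299535e-02,
       -7.01341016e+01, -1.65062091e+01]), 'qvel': array([-0.07889839, -0.06708644,  0.09917841, -0.01671477,  0.01179699,
        0.03697716]), 'tau': array([-9.83222890e-04, -5.84162486e+01,  2.93753529e+01,  7.01564714e+00,
        1.02001344e-02, -6.47029242e-05]), 'tool_pos': array([ 0.26627354, -0.61979734,  0.22571488]), 'orientation': array([ 1.79916208e+02, -7.05542143e-03, -1.56754659e+02]), 'force': array([ 1.25528774,  0.50473277, -0.39959884]), 'moment': array([1.47172736e-02, 8.60249817e-05, 2.21691444e-02]), 'gripper_force': 0.0, 'opening': 0.08720708268966137}
```

View pics/top0.png

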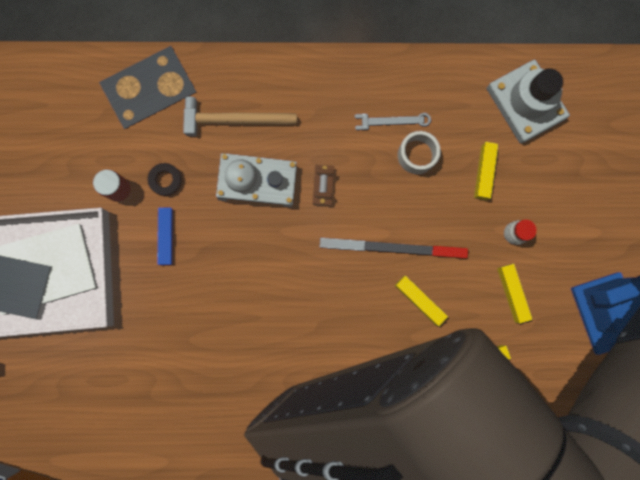

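View pics/side0.png

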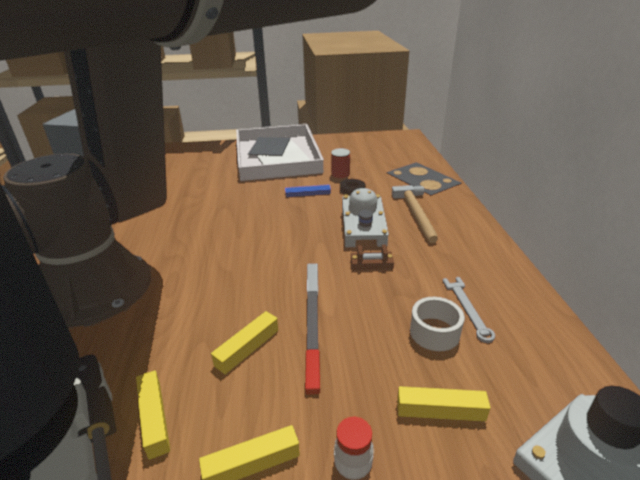

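The top view shows the housing at (258,180), with its dome at (240,175) and stub at (277,180). The fulcrum is at (324,186), the bar runs from tip (320,243) to handle end (467,253), and the yellow strips are at (487,171), (422,301), (516,293) and (505,352). The side view shows the same things; the first strip is at (443,404) and the bar runs from (312,265) to (313,390).

```bash
python3 - <<'E'
from h import *
t=cv2.imread("pics/top0.png"); s=cv2.imread("pics/side0.png")
def blobs(im,lo,hi,mn=60,roi=None):
    m=cv2.inRange(cv2.cvtColor(im,cv2.COLOR_BGR2HSV),lo,hi)
    if roi: 
        k=np.zeros_like(m);k[roi[1]:roi[3],roi[0]:roi[2]]=255;m&=k
    cs=cv2.findContours(m,0,2)[0]
    return [cv2.minAreaRect(c) for c in cs if cv2.contourArea(c)>mn]
Y=((22,120,80),(35,255,255))
for r in blobs(t,*Y):
    b=cv2.boxPoints(r); P=[onz("top",*p,.032) for p in b]; c=np.mean(P,0)
    print("Y",np.round(r[0]),c.round(4),np.hypot(*c[:2]).round(3),[np.round(p[:2],4).tolist() for p in P])
for n,im,roi in(("top",t,(425,235,480,265)),("side",s,(290,340,330,395))):
    for r in blobs(im,(0,150,80),(8,255,255),60,roi)+blobs(im,(172,150,80),(180,255,255),60,roi): print(n,"red",r,[np.round(onz(n,*p,.016),4).tolist() for p in cv2.boxPoints(r)])
for n,im,roi in(("top",t,(312,225,475,268)),("side",s,(300,255,325,395))):
    for r in blobs(im,(0,0,0),(180,70,255),60,roi): print(n,"grey",r,[np.round(onz(n,*p,.01),4).tolist() for p in cv2.boxPoints(r)])
for r in blobs(t,(0,0,90),(180,60,255),60,(205,145,312,215)): print("hous",r,[np.round(onz("top",*p,.046),4).tolist() for p in cv2.boxPoints(r)])
cv2.imwrite("pics/a.png",np.hstack([cv2.resize(t[140:270,205:345],None,fx=3,fy=4.5,interpolation=2)[:585],cv2.resize(s[170:275,300:420],None,fx=3,fy=585/105,interpolation=2)]))
E
```

```text
Y [504. 352.] [ 0.2163 -0.3895  0.032 ] 0.446 [[0.2285, -0.3733], [0.2366, -0.3907], [0.2041, -0.4056], [0.1961, -0.3882]]
Y [421. 301.] [ 0.3315 -0.2083  0.032 ] 0.392 [[0.3667, -0.1483], [0.391, -0.1726], [0.2961, -0.2683], [0.2723, -0.2439]]
Y [515. 294.] [ 0.3452 -0.4192  0.032 ] 0.543 [[0.4032, -0.3814], [0.4155, -0.4204], [0.287, -0.4568], [0.2751, -0.4182]]
Y [486. 170.] [ 0.6284 -0.3685  0.032 ] 0.729 [[0.5643, -0.3367], [0.6982, -0.361], [0.6926, -0.4006], [0.5587, -0.3758]]
top red ((450.1112365722656, 251.60888671875), (35.72586441040039, 11.164331436157227), 4.5739216804504395) [[0.4329, -0.2392, 0.016], [0.4584, -0.2421, 0.016], [0.4513, -0.3241, 0.016], [0.4257, -0.321, 0.016]]
side red ((312.0, 371.5), (43.0, 14.0), 90.0) [[0.4325, -0.2426, 0.016], [0.4563, -0.2454, 0.016], [0.4479, -0.3323, 0.016], [0.4264, -0.3298, 0.016]]
top grey ((375.4292297363281, 246.06199645996094), (111.6854019165039, 10.709558486938477), 3.814074993133545) [[0.4538, 0.0175, 0.01], [0.4784, 0.0156, 0.01], [0.4595, -0.2407, 0.01], [0.4349, -0.2382, 0.01]]
side grey ((312.0, 305.5), (85.0, 10.0), 90.0) [[0.4547, 0.0144, 0.01], [0.4766, 0.0116, 0.01], [0.4537, -0.235, 0.01], [0.4364, -0.233, 0.01]]
hous ((256.3961486816406, 178.77618408203125), (77.58348083496094, 44.662864685058594), 6.072457313537598) [[0.5656, 0.2491, 0.046], [0.6672, 0.2398, 0.046], [0.6479, 0.0663, 0.046], [0.5462, 0.0773, 0.046]]
```

View pics/a.png

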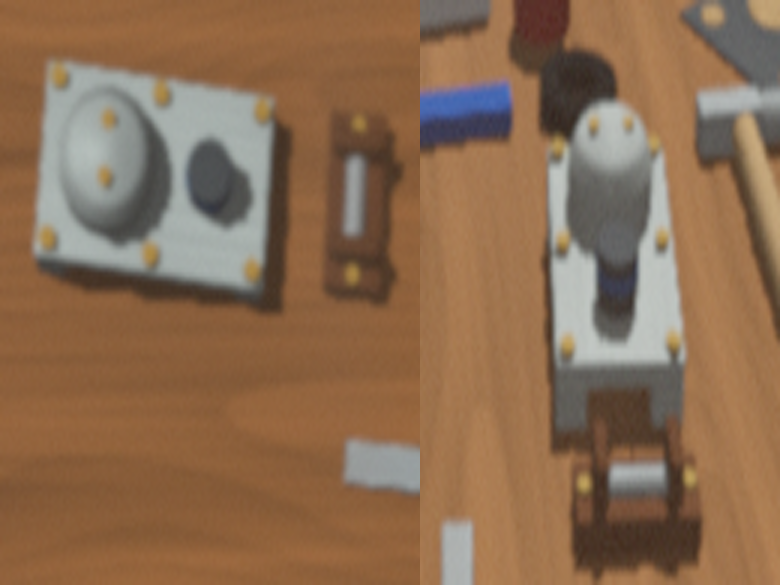

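```bash
python3 - <<'E'
from h import *
T=lambda x,y:(205+x/3,140+y/4.5)
S=lambda x,y:(300+(x-420)/3,170+y/5.571)
pts={"f+":((360,123),(690,479)),"f-":((352,273),(584,483)),"r+":((355,155),(667,478)),"r-":((352,235),(610,480)),
"n+":((263,110),(673,342)),"n-":((252,270),(567,345)),"m+":((162,93),(662,238)),"m-":((150,254),(562,240)),"b+":((60,76),(654,144)),"b-":((48,238),(558,147)),
"bartip":((344,463),(457,522))}
for k,(a,b) in pts.items():
    p,e=tri("top",T(*a),"side",S(*b)); print(k,p.round(4),round(e,4))
# bar / strip heights from two views
print("bar end",tri("top",(468,253.1),"side",(312.5,392.5)))
print("tape",onz("top",420,154,.048), "strip c",tri("top",(486,170),"side",(442.5,397)))
s=cv2.imread("pics/side0.png");m=cv2.inRange(cv2.cvtColor(s,cv2.COLOR_BGR2HSV),(22,120,170),(35,255,255))
for c in cv2.findContours(m,0,2)[0]:
    if cv2.contourArea(c)>100: print(cv2.minAreaRect(c))
E
```

```text
f+ [0.6384 0.003  0.0206] 0.0011
f- [0.5605 0.0099 0.0208] 0.0006
r+ [0.622  0.007  0.0197] 0.0008
r- [0.58   0.0097 0.0206] 0.001
n+ [0.641  0.0771 0.0379] 0.0007
n- [0.5592 0.0856 0.0378] 0.0004
m+ [0.6483 0.1528 0.0439] 0.0007
m- [0.5665 0.1614 0.0442] 0.0001
b+ [0.6563 0.2282 0.0503] 0.0011
b- [0.5739 0.2361 0.0507] 0.0005
bartip [0.4659 0.0165 0.0053] 0.0012
bar end (array([ 0.438621  , -0.32489634,  0.00901026]), np.float64(0.0007198282280468179))
tape [ 0.66234205 -0.21235873  0.048     ] strip c (array([ 0.62986702, -0.36928977,  0.0275985 ]), np.float64(6.0072438783319225e-05))
((247.20204162597656, 450.79559326171875), (21.22090721130371, 102.97871398925781), 69.67686462402344)
((444.4801330566406, 396.84503173828125), (92.05845642089844, 17.566940307617188), 3.301865577697754)
((149.7799835205078, 407.9599914550781), (73.96337127685547, 23.900211334228516), 81.8698959350586)
((243.6951141357422, 335.243896484375), (14.367987632751465, 73.24549865722656), 51.34019088745117)
```

```bash
cat >> h.py <<'E'
import json,os
def Rd(lean_axis_deg,yaw):
    # tool down, tool x at 'yaw' deg; then turn about tool y by given deg
    return R.from_euler("xyz",[180,0,yaw],degrees=True)*R.from_euler("y",lean_axis_deg,degrees=True)
def plan(wps):
    """wps: (pos, Rot) list; prints tool-frame rows from commanded pose, stores the last as commanded"""
    st=json.load(open("st.json")) if os.path.exists("st.json") else dict(p=[.266,-.62,.227],q=R.from_euler("xyz",[180,0,-156.75],degrees=True).as_quat().tolist())
    p0=np.array(st["p"]);R0=R.from_quat(st["q"])
    for p,Q in wps:
        t=R0.inv().apply(np.array(p)-p0).round(4); w=(R0.inv()*Q).as_rotvec().round(4)
        print([*t.tolist(),*w.tolist()])
    json.dump(dict(p=(p0+R0.apply(t)).tolist(),q=(R0*R.from_rotvec(w)).as_quat().tolist()),open("st.json","w"))
def obs():
    o=telemetry.get_obs(); print(round(o["clock"],2),o["tool_pos"].round(4),o["orientation"].round(2),"F",o["force"].round(1),"op",round(o["opening"],4),round(o["gripper_force"],1),o["joint_pos"].round(0))
E
python3 - <<'E'
from h import *
Q=Rd(0,-94.6)
plan([((.4495,-.1884,.10),Q)]);plan([((.4495,-.1884,.035),Q),((.4495,-.1884,.004),Q)])
E
```

```text
[-0.339, 0.3241, 0.127, 0.0, 0.0, -1.0847]
[0.0, 0.0, 0.065, -0.0, 0.0, -0.0]
[0.0, 0.0, 0.096, -0.0, 0.0, -0.0]
```

>>> carry_out(
  rows=[
    [-0.339,0.3241,0.127,0,0,-1.0847],
    [-0.339,0.3241,0.127,0,0,-1.0847],
    [-0.339,0.3241,0.127,0,0,-1.0847],
    [-0.339,0.3241,0.127,0,0,-1.0847],
    [-0.339,0.3241,0.127,0,0,-1.0847],
    [-0.339,0.3241,0.127,0,0,-1.0847],
    [-0.339,0.3241,0.127,0,0,-1.0847],
    [-0.339,0.3241,0.127,0,0,-1.0847],
  ],
  grip=1,
)

```text
clock: 1.1
tool_pos: [0.4503, -0.1864, 0.099]
orientation: [180.0, 0.0, -94.5]
force: [0.6, -0.4, 0.3]
opening: 0.0877
gripper_force: 0.0
```

>>> carry_out(
  rows=[
    [0,0,0.03,0,0,0],
    [0,0,0.065,0,0,0],
    [0,0,0.08,0,0,0],
    [0,0,0.09,0,0,0],
    [0,0,0.096,0,0,0],
    [0,0,0.096,0,0,0],
  ],
)

```text
clock: 1.85
tool_pos: [0.45, -0.1886, 0.0036]
orientation: [180.0, -0.0, -94.6]
force: [-0.5, -0.0, 0.2]
opening: 0.088
gripper_force: 0.0
```

```bash
python3 -c "
from h import *
obs();save('side','s1');save('top','t1')
a=cv2.imread('pics/s1.png');b=cv2.imread('pics/t1.png')
cv2.imwrite('pics/c1.png',np.hstack([cv2.resize(a[200:420,200:440],(400,500)),cv2.resize(b[150:350,280:480],(400,500))]))"
```

```text
1.85 [ 0.45   -0.1886  0.0036] [179.99  -0.   -94.61] F [-0.5 -0.   0.2] op 0.088 0.0 [  0.  19. -38.   0. -33.  -5.]
```

View pics/c1.png

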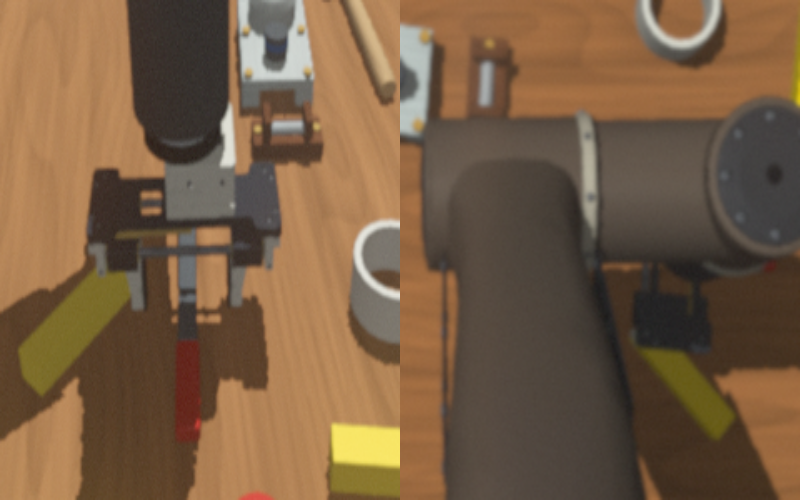

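The bar lies between the open fingers, which clear the neighbouring yellow strip. I'll close on it now.

>>> carry_out(
  rows=[
    [0,0,0,0,0,0],
    [0,0,0,0,0,0],
    [0,0,0,0,0,0],
    [0,0,0,0,0,0],
    [0,0,0,0,0,0],
    [0,0,0,0,0,0],
  ],
  grip=-1,
)

```text
clock: 2.7
tool_pos: [0.4499, -0.1886, 0.0035]
orientation: [180.0, -0.0, -94.6]
force: [-0.8, -0.9, 0.4]
opening: 0.0331
gripper_force: 0.0
```

```bash
python3 - <<'E'
from h import *
Q=Rd(0,-94.6)
plan([((.4495,-.1884,.02),Q),((.4495,-.1884,.10),Q)])
E
```

```text
[0.0, 0.0, -0.016, -0.0, 0.0, -0.0]
[0.0, 0.0, -0.096, -0.0, 0.0, -0.0]
```

Not closed yet, so a little more time.

>>> carry_out(
  rows=[
    [0,0,0,0,0,0],
    [0,0,0,0,0,0],
    [0,0,0,0,0,0],
    [0,0,0,0,0,0],
  ],
)

```text
clock: 3.2
tool_pos: [0.4502, -0.1886, 0.0036]
orientation: [-180.0, 0.0, -94.6]
force: [2.3, 0.3, -0.6]
opening: 0.0197
gripper_force: 30.0
```

>>> carry_out(
  rows=[
    [0,0,-0.01,0,0,0],
    [0,0,-0.03,0,0,0],
    [0,0,-0.06,0,0,0],
    [0,0,-0.096,0,0,0],
    [0,0,-0.096,0,0,0],
    [0,0,-0.096,0,0,0],
  ],
)

```text
clock: 3.95
tool_pos: [0.4484, -0.1883, 0.0984]
orientation: [179.9, 0.0, -94.7]
force: [0.3, 0.2, -9.2]
opening: 0.0198
gripper_force: 30.0
```

```bash
python3 -c "
from h import *
obs();a=save('side','s2')[:,:,::-1];b=save('top','t2')[:,:,::-1]
cv2.imwrite('pics/c2.png',np.hstack([cv2.resize(a[120:420,180:440],(400,460)),cv2.resize(b[130:330,280:480],(400,460))]))"
```

```text
3.95 [ 0.4484 -0.1883  0.0984] [ 1.7987e+02  4.0000e-02 -9.4650e+01] F [ 0.3  0.2 -9.2] op 0.0198 30.0 [  0.  10. -32.  -0. -47.  -5.]
```

View pics/c2.png

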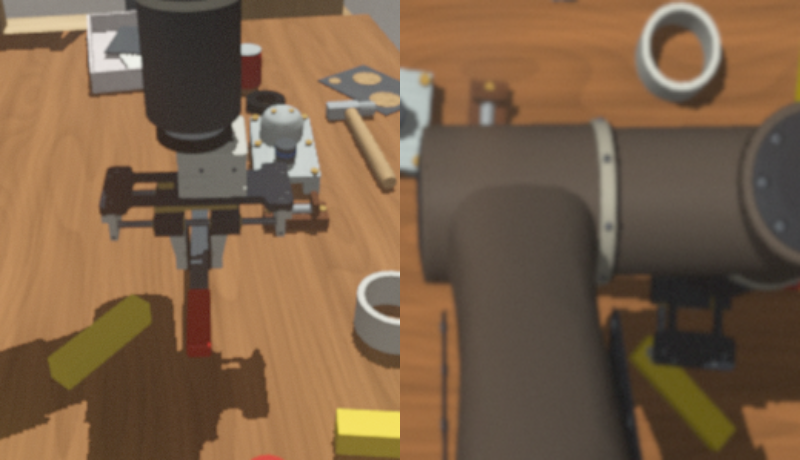

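The bar is held and hangs clear of the bench; the lower end of its handle shows at about (310,352) in the side view. I'll check its pitch against that.

```bash
python3 - <<'E'
from h import *
print(proj("side",(.4376,-.323,.095)),proj("side",(.4376,-.323,.111)))
a=cv2.imread("pics/s2.png")[200:380,285:335]
h=cv2.cvtColor(a,cv2.COLOR_BGR2HSV);m=(((h[:,:,0]<8)|(h[:,:,0]>172))&(h[:,:,1]>150)).astype(np.uint8)
cs=cv2.findContours(m,0,2)[0];c=max(cs,key=cv2.contourArea);x,y,w,hh=cv2.boundingRect(c);print(x+285,y+200,w,hh)
print(telemetry.get_obs()["moment"])
b=np.array([np.sin(np.radians(3.5)),np.cos(np.radians(3.5))])
# insertion poses: slope nose down th; bar x=xr above ridge
def pose(th,xr,clr,zr=.027,g=-.035,off=.0036,P=(.5975,.0075)):
    t=np.radians(th); d=np.r_[b*np.cos(t),-np.sin(t)]; n=np.r_[b*np.sin(t),np.cos(t)]
    u=np.r_[P,zr+clr]+d*(g-xr)       # underside at grip
    tcp=u+n*off; 
    return tcp,Rd(th,-93.5-180+180) , u+d*(.17-g), d
for th,xr,cl in((0,-.01,.06),(16,.0,.03),(16,.06,.004),(16,.085,.002)):
    p,Q,tip,d=pose(th,xr,cl); print(p.round(4),Q.as_matrix().round(3).tolist(),tip.round(4))
E
```

```text
[310.16550206 353.7503676 ] [309.79850875 346.10186154]
301 309 17 44
[-0.08619807  0.07412265  0.00627012]
[ 0.596  -0.0175  0.0906] [[-0.061, -0.998, -0.0], [-0.998, 0.061, 0.0], [0.0, 0.0, -1.0]] [0.6085 0.1872 0.087 ]
[ 0.5955 -0.0251  0.0701] [[-0.059, -0.998, -0.017], [-0.959, 0.061, -0.275], [0.276, 0.0, -0.961]] [0.6075 0.1706 0.0101]
[ 0.592  -0.0827  0.0606] [[-0.059, -0.998, -0.017], [-0.959, 0.061, -0.275], [0.276, 0.0, -0.961]] [0.604  0.113  0.0007]
[ 0.5905 -0.1066  0.0655] [[-0.059, -0.998, -0.017], [-0.959, 0.061, -0.275], [0.276, 0.0, -0.961]] [0.6025 0.0891 0.0056]
```

```bash
cat >> h.py <<'E'
B=np.array([np.sin(np.radians(3.5)),np.cos(np.radians(3.5))])
def pose(th,xr,clr,zr=.027,g=-.035,off=.0036,P=(.5975,.0075)):
    t=np.radians(th); d=np.r_[B*np.cos(t),-np.sin(t)]; n=np.r_[B*np.sin(t),np.cos(t)]
    u=np.r_[P,zr+clr]+d*(g-xr)
    return u+n*off, Rd(th,-93.5)
E
python3 - <<'E'
from h import *
plan([pose(17.5,.175,.05)])
plan([pose(17.5,.165,.02),pose(17.5,.150,.008)])
plan([pose(17.5,x,.0035) for x in (.14,.13,.12,.11,.10,.09,.083)])
E
```

```text
[-0.008, -0.1356, -0.0436, 0.0029, 0.3054, -0.0191]
[-0.019, -0.0, 0.0286, 0.0, 0.0, 0.0]
[-0.0376, -0.0, 0.0401, 0.0, 0.0, 0.0]
[-0.0114, -0.0, 0.0043, 0.0, 0.0, 0.0]
[-0.0214, -0.0, 0.0043, 0.0, 0.0, 0.0]
[-0.0314, -0.0, 0.0043, 0.0, 0.0, 0.0]
[-0.0414, -0.0, 0.0043, 0.0, 0.0, 0.0]
[-0.0514, -0.0, 0.0043, 0.0, 0.0, 0.0]
[-0.0614, -0.0, 0.0043, 0.0, 0.0, 0.0]
[-0.0684, -0.0, 0.0043, 0.0, 0.0, 0.0]
```

>>> carry_out(
  rows=[
    [-0.003,-0.03,-0.04,0.001,0.06,-0.005],
    [-0.004,-0.08,-0.0436,0.002,0.16,-0.01],
    [-0.006,-0.12,-0.0436,0.0029,0.26,-0.0191],
    [-0.008,-0.1356,-0.0436,0.0029,0.3054,-0.0191],
    [-0.008,-0.1356,-0.0436,0.0029,0.3054,-0.0191],
    [-0.008,-0.1356,-0.0436,0.0029,0.3054,-0.0191],
  ],
)

```text
clock: 4.8
tool_pos: [0.5845, -0.1914, 0.1415]
orientation: [179.8, -17.5, -93.5]
force: [0.9, 0.1, -9.0]
opening: 0.0199
gripper_force: 30.0
```

>>> carry_out(
  rows=[
    [-0.01,0,0.015,0,0,0],
    [-0.019,0,0.0286,0,0,0],
    [-0.03,0,0.036,0,0,0],
    [-0.0376,0,0.0401,0,0,0],
    [-0.0376,0,0.0401,0,0,0],
  ],
)

```text
clock: 5.42
tool_pos: [0.5873, -0.1672, 0.0932]
orientation: [180.0, -17.5, -93.4]
force: [0.2, 0.4, -7.9]
opening: 0.0197
gripper_force: 30.0
```

```bash
python3 -c "
from h import *
obs();a=save('side','s3')[:,:,::-1];b=save('top','t3')[:,:,::-1]
cv2.imwrite('pics/c3.png',np.hstack([cv2.resize(a[150:390,270:430],(400,560)),cv2.resize(b[130:270,200:400],(400,560))]))"
```

```text
5.42 [ 0.5873 -0.1672  0.0932] [179.96 -17.51 -93.43] F [ 0.2  0.4 -7.9] op 0.0197 30.0 [ 12.  21. -29.  23. -47. -32.]
```

View pics/c3.png

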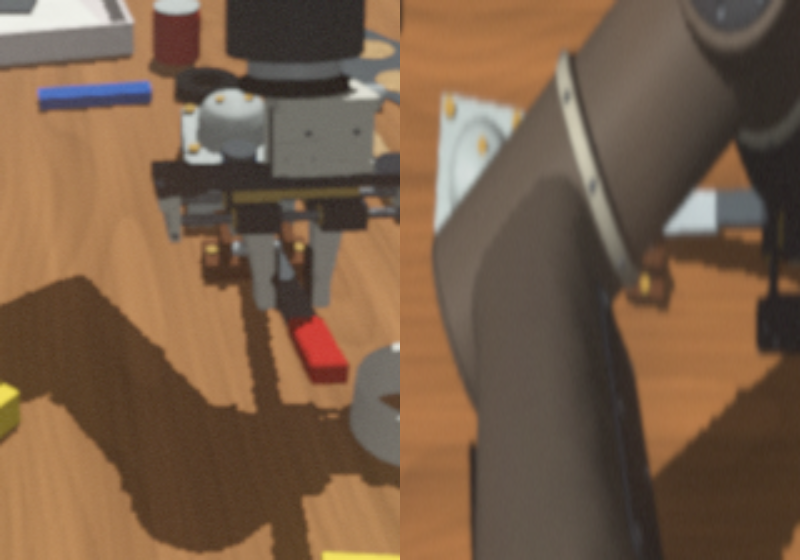

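The bar's handle end shows at about (402,310) in the side view. In the top view the blade enters the fulcrum way at about (370,183). I'll check that against the planned pose.

```bash
python3 -c "
from h import *
o=telemetry.get_obs();M=R.from_euler('xyz',o['orientation'],degrees=True).as_matrix()
f=lambda x,y,z:o['tool_pos']+M@[-(x+.035),y,.0036-z]
for q in((-.17,.012,0),(-.17,-.012,0),(-.17,.012,.016),(-.17,-.012,.016)): print(proj('side',f(*q)).round(1))
print('top blade edges',proj('top',f(.066,.011,.007)),proj('top',f(.066,-.011,.007)))
def show(n,x0,y0,sx,sy,pts): print([(round(x0+a*sx,1),round(y0+b*sy,1)) for a,b in pts])
show('side',270,150,.4,240/560,[(315,382),(347,380),(313,365),(347,363)])
show('top',200,130,.5,.25,[(718,192),(718,232)])
"
```

```text
[395.  315.5]
[411.  314.8]
[395.2 305.6]
[411.3 305. ]
top blade edges [358.85533528 186.91088885] [359.27460792 177.1844947 ]
[(396.0, 313.7), (408.8, 312.9), (395.2, 306.4), (408.8, 305.6)]
[(559.0, 178.0), (559.0, 188.0)]
```

Observed and planned poses agree to within a pixel or so, so I'll insert the bar.

>>> carry_out(
  rows=[
    [-0.0114,0,0.0043,0,0,0],
    [-0.0214,0,0.0043,0,0,0],
    [-0.0314,0,0.0043,0,0,0],
    [-0.0414,0,0.0043,0,0,0],
    [-0.0514,0,0.0043,0,0,0],
    [-0.0614,0,0.0043,0,0,0],
    [-0.0684,0,0.0043,0,0,0],
    [-0.0684,0,0.0043,0,0,0],
  ],
)

```text
clock: 6.52
tool_pos: [0.5912, -0.1034, 0.0688]
orientation: [180.0, -17.5, -93.5]
force: [-0.1, -0.3, -8.2]
opening: 0.0198
gripper_force: 30.0
```

```bash
python3 -c "
from h import *
obs()
plan([pose(t,.083,c) for t,c in ((14,.002),(11,.001),(8,.0005),(5,0),(2,0),(-1,0),(-3.5,0.0),(-5.3,.0))])"
```

```text
6.53 [ 0.5912 -0.1034  0.0688] [179.99 -17.5  -93.45] F [-0.1 -0.3 -8.2] op 0.0198 30.0 [ 18.  23. -30.  23. -46. -39.]
[-0.0004, -0.0, 0.0086, 0.0, -0.0611, 0.0]
[-0.0011, -0.0, 0.0157, 0.0, -0.1134, 0.0]
[-0.0019, -0.0, 0.0224, 0.0, -0.1658, 0.0]
[-0.003, -0.0, 0.0289, 0.0, -0.2181, 0.0]
[-0.0043, -0.0, 0.035, 0.0, -0.2705, 0.0]
[-0.006, -0.0, 0.0409, 0.0, -0.3229, 0.0]
[-0.0076, -0.0, 0.0458, 0.0, -0.3665, 0.0]
[-0.0088, -0.0, 0.0493, 0.0, -0.3979, 0.0]
```

>>> carry_out(
  rows=[
    [-0.0004,0,0.0086,0,-0.0611,0],
    [-0.0011,0,0.0157,0,-0.1134,0],
    [-0.0019,0,0.0224,0,-0.1658,0],
    [-0.003,0,0.0289,0,-0.2181,0],
    [-0.0043,0,0.035,0,-0.2705,0],
    [-0.006,0,0.0409,0,-0.3229,0],
    [-0.0076,0,0.0458,0,-0.3665,0],
    [-0.0088,0,0.0493,0,-0.3979,0],
  ],
)

```text
clock: 7.52
tool_pos: [0.5908, -0.1104, 0.0198]
orientation: [-180.0, 5.4, -93.5]
force: [-0.5, 2.8, -3.8]
opening: 0.0197
gripper_force: 30.0
```

```bash
python3 -c "
from h import *
obs();a=save('side','s4')[:,:,::-1]
cv2.imwrite('pics/c4.png',cv2.resize(a[130:330,260:460],(600,600),interpolation=2))"
```

```text
7.53 [ 0.5908 -0.1104  0.0198] [-179.99    5.38  -93.49] F [-0.5  2.8 -3.8] op 0.0197 30.0 [  4.  26. -19.  -8. -45.  -3.]
```

View pics/c4.png

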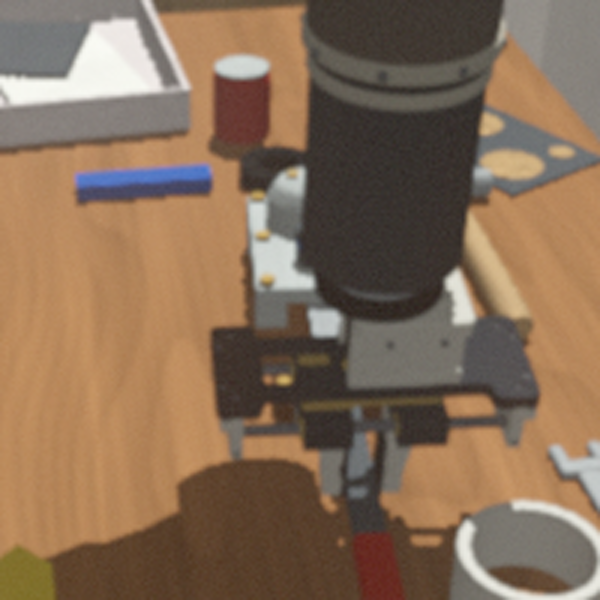

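The side view shows the bar under the lip between the feet and the near end raised; the left foot's bottom is at crop pixel (270,330). I'll release the bar, retreat and look.

>>> carry_out(
  rows=[
    [0,0,0,0,0,0],
    [0,0,0,0,0,0],
    [0,0,0,0,0,0],
    [0,0,0,0,0,0],
    [0,0,0,0,0,0],
    [0,0,-0.02,0,0,0],
    [0,0,-0.06,0,0,0],
    [0,0,-0.12,0,0,0],
  ],
  grip=1,
)

```text
clock: 8.57
tool_pos: [0.5888, -0.1213, 0.1383]
orientation: [179.8, 5.3, -93.5]
force: [1.0, 0.6, -0.3]
opening: 0.0868
gripper_force: 0.0
```

```bash
python3 - <<'E'
from h import *
obs()
st=json.load(open("st.json"));p=np.array(st["p"])+R.from_quat(st["q"]).apply([0,0,-.12]);st["p"]=p.tolist();json.dump(st,open("st.json","w"));print(p)
# strip: axis & grip end pose; lean: body toward robot (-axis side)
c=np.array([.6295,-.3690]); a=np.degrees(np.arctan2(-.0243,.134))
ax=np.array([np.cos(np.radians(a)),np.sin(np.radians(a))])
g=c-ax*.056
for yaw in (a,a+180): print(a,g,Rd(8,yaw).as_matrix()[:,2],Rd(-8,yaw).as_matrix()[:,2])
Q=Rd(-8,a+180)  # tool x = -ax
if Q.as_matrix()[:,2]@np.r_[ax,0]<0: Q=Rd(8,a+180)
print(Q.as_matrix()[:,2],Q.as_euler("xyz",degrees=True))
plan([(np.r_[g,.15],Q)]); plan([(np.r_[g,.03],Q),(np.r_[g,.0065],Q)])
E
```

```text
8.57 [ 0.5888 -0.1213  0.1383] [179.77   5.28 -93.51] F [ 1.   0.6 -0.3] op 0.0868 0.0 [  3.  18. -12.  -6. -59.  -4.]
[ 0.58962415 -0.12120584  0.1392047 ]
-10.278505313614662 [ 0.57439869 -0.35900775] [ 0.13693966 -0.02483309 -0.99026807] [-0.13693966  0.02483309 -0.99026807]
-10.278505313614662 [ 0.57439869 -0.35900775] [-0.13693966  0.02483309 -0.99026807] [ 0.13693966 -0.02483309 -0.99026807]
[ 0.13693966 -0.02483309 -0.99026807] [180.           8.         169.72149469]
[0.2363, 0.0007, -0.0328, 0.1956, -0.0354, 1.6779]
[0.0167, 0.0, 0.1189, 0.0, -0.0, -0.0]
[0.02, 0.0, 0.1421, 0.0, -0.0, -0.0]
```

```bash
python3 - <<'E'
from h import *
Q0=R.from_euler("xyz",[180,5.3,-93.5],degrees=True);p0=np.array([.58962,-.12121,.1392])
json.dump(dict(p=p0.tolist(),q=Q0.as_quat().tolist()),open("st.json","w"))
g=np.array([.5744,-.3590]);Q=Rd(8,169.72)
w=(Q0.inv()*Q).as_rotvec(); Qm=Q0*R.from_rotvec(w*.5)
plan([(np.r_[.582,-.24,.15],Qm)]);plan([(np.r_[g,.15],Q)]); plan([(np.r_[g,.03],Q),(np.r_[g,.0065],Q)])
E
```

```text
[0.1175, 0.0004, -0.0217, -0.0199, 0.087, 0.8458]
[0.0795, -0.0889, -0.0028, -0.0199, 0.0871, 0.8459]
[-0.0167, 0.0, 0.1188, -0.0001, -0.0, -0.0001]
[-0.02, 0.0, 0.1421, -0.0001, -0.0, -0.0001]
```

```bash
python3 - <<'E'
from h import *
Q0=R.from_euler("xyz",[180,5.3,-93.5],degrees=True);p0=np.array([.58962,-.12121,.1392])
json.dump(dict(p=p0.tolist(),q=Q0.as_quat().tolist()),open("st.json","w"))
g=np.array([.5744,-.3590]);Q=Rd(-8,169.72)
w=(Q0.inv()*Q).as_rotvec(); Qm=Q0*R.from_rotvec(w*.5)
plan([(np.r_[.582,-.24,.15],Qm)]);plan([(np.r_[g,.15],Q)]); plan([(np.r_[g,.03],Q),(np.r_[g,.0065],Q)])
E
```

```text
[0.1175, 0.0004, -0.0217, 0.0978, -0.0177, 0.8389]
[0.079, -0.089, -0.0083, 0.0978, -0.0177, 0.839]
[0.0167, 0.0, 0.1188, 0.0001, 0.0, -0.0]
[0.02, 0.0, 0.1421, 0.0001, 0.0, -0.0]
```

>>> carry_out(
  rows=[
    [0.04,0.0002,-0.0217,0.0326,-0.006,0.28],
    [0.08,0.0004,-0.0217,0.0652,-0.012,0.56],
    [0.1175,0.0004,-0.0217,0.0978,-0.0177,0.8389],
    [0.1175,0.0004,-0.0217,0.0978,-0.0177,0.8389],
    [0.1175,0.0004,-0.0217,0.0978,-0.0177,0.8389],
    [0.1175,0.0004,-0.0217,0.0978,-0.0177,0.8389],
  ],
)

```text
clock: 9.32
tool_pos: [0.5821, -0.2402, 0.1496]
orientation: [-179.4, 6.6, -141.8]
force: [-0.6, -0.1, 1.4]
opening: 0.0879
gripper_force: 0.0
```

>>> carry_out(
  rows=[
    [0.079,-0.089,-0.0083,0.0978,-0.0177,0.839],
    [0.079,-0.089,-0.0083,0.0978,-0.0177,0.839],
    [0.079,-0.089,-0.0083,0.0978,-0.0177,0.839],
    [0.079,-0.089,-0.0083,0.0978,-0.0177,0.839],
    [0.079,-0.089,-0.0083,0.0978,-0.0177,0.839],
    [0.079,-0.089,-0.0083,0.0978,-0.0177,0.839],
    [0.079,-0.089,-0.0083,0.0978,-0.0177,0.839],
  ],
)

```text
clock: 10.2
tool_pos: [0.575, -0.3591, 0.1496]
orientation: [-180.0, 8.0, 169.9]
force: [0.4, -0.1, -0.1]
opening: 0.0875
gripper_force: 0.0
```

```bash
python3 -c "
from h import *
obs();a=save('side','s5')[:,:,::-1];b=save('top','t5')[:,:,::-1]
cv2.imwrite('pics/c5.png',np.hstack([cv2.resize(a[150:370,270:470],(400,440),interpolation=2),cv2.resize(b[130:240,200:310],(400,440),interpolation=2)]))
for p in ((360,123),(352,273)):0
"
```

```text
10.2 [ 0.575  -0.3591  0.1496] [-179.99    8.    169.92] F [ 0.4 -0.1 -0.1] op 0.0875 0.0 [-16.  20. -11.  -1. -51. -83.]
```

View pics/c5.png

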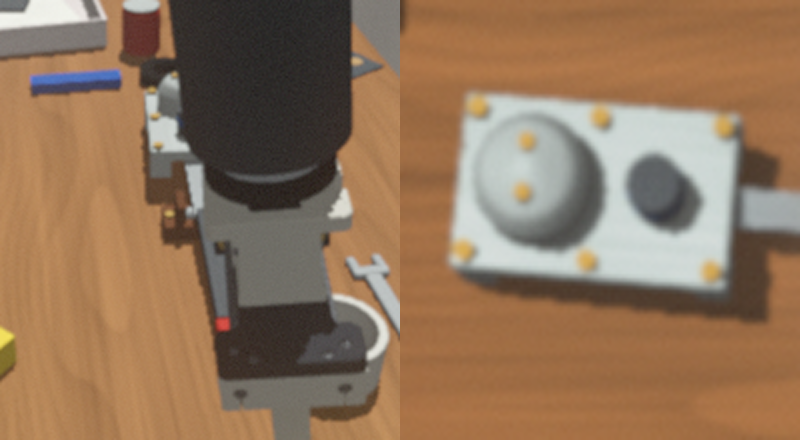

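The housing stays up with the bar resting alone. In the top view its screws are at about (289,162), (286,198), (217,193) and (222,157); the side view's near-left screw is at about (349,222). I'll grasp the strip's near end now.

>>> carry_out(
  rows=[
    [0.008,0,0.055,0,0,0],
    [0.0155,0,0.11,0,0,0],
    [0.018,0,0.13,0,0,0],
    [0.02,0,0.1421,0,0,0],
    [0.02,0,0.1421,0,0,0],
  ],
)

```text
clock: 10.92
tool_pos: [0.5747, -0.3592, 0.0056]
orientation: [180.0, 7.9, 169.7]
force: [0.6, 0.0, -0.5]
opening: 0.0877
gripper_force: 0.0
```

>>> carry_out(
  rows=[
    [0,0,0,0,0,0],
    [0,0,0,0,0,0],
    [0,0,0,0,0,0],
    [0,0,0,0,0,0],
    [0,0,0,0,0,0],
    [0,0,0,0,0,0],
    [0,0,0,0,0,0],
    [0,0,0,0,0,0],
  ],
  grip=-1,
)

```text
clock: 11.92
tool_pos: [0.5748, -0.3592, 0.006]
orientation: [-180.0, 8.0, 169.7]
force: [-0.9, -0.3, 0.9]
opening: 0.0299
gripper_force: 29.9
```

```bash
python3 - <<'E'
from h import *
obs()
t=cv2.imread("pics/t5.png");s=cv2.imread("pics/s5.png")
def br(im,roi):
    h=cv2.cvtColor(im,cv2.COLOR_BGR2HSV)[roi[1]:roi[3],roi[0]:roi[2]]
    m=cv2.inRange(h,(12,120,130),(28,255,255));n,_,st,c=cv2.connectedComponentsWithStats(m)
    return [(c[i]+roi[:2]).round(1).tolist()+[int(st[i,4])] for i in range(1,n) if st[i,4]>3]
print(br(t,(210,150,300,205)),br(s,(335,185,365,232)))
print("near-",tri("top",(285.8,197.75),"side",(349,222.5)),"far/mid-",tri("top",(251.2,195),"side",(347,207.2)))
E
```

```text
11.93 [ 0.5748 -0.3592  0.006 ] [-180.      7.99  169.72] F [-0.9 -0.3  0.9] op 0.0299 29.9 [-16.  29. -19.  -1. -34. -83.]
[[247.1, 163.3, 764], [221.0, 156.2, 10], [254.9, 159.1, 8], [288.9, 161.3, 9], [234.5, 164.5, 4], [233.5, 177.5, 4], [216.8, 192.0, 10], [251.1, 194.9, 8], [285.0, 197.5, 8]] [[337.7, 209.0, 297], [345.5, 194.3, 6]]
near- (array([0.55994127, 0.09199923, 0.05954799]), np.float64(0.0006279324488259353)) far/mid- (array([0.56690469, 0.16856954, 0.05685373]), np.float64(0.0007733390090089822))
```

```bash
python3 - <<'E'
from h import *
P=[onz("top",*q) for q in((288.9,161.3,.0585),(285,197.5,.0585),(221,156.2,.048),(216.8,192,.048))]
print(np.round(P,4), "axis",np.degrees(np.arctan2(*((P[2]+P[3])-(P[0]+P[1]))[:2])))
g=np.array([.5744,-.3590])
plan([(np.r_[g,.15],Rd(-8,169.72))])
Q=Rd(-8,174.3)
plan([((.50,-.10,.16),Q)])
plan([((.429,.1436,.12),Q)])
plan([((.429,.1436,.0085),Q)])
E
```

```text
[[0.6431 0.0849 0.0585]
 [0.561  0.0938 0.0585]
 [0.658  0.2376 0.048 ]
 [0.5762 0.2459 0.048 ]] axis 5.632138761691714
[-0.02, 0.0, -0.1421, -0.0, 0.0, -0.0]
[0.1169, 0.2416, -0.0265, -0.0112, 0.0, -0.0792]
[0.0995, 0.2353, 0.0264, 0.0, 0.0, 0.0]
[0.0155, 0.0, 0.1104, 0.0, 0.0, 0.0]
```

>>> carry_out(
  rows=[
    [-0.002,0,-0.02,0,0,0],
    [-0.009,0,-0.065,0,0,0],
    [-0.016,0,-0.115,0,0,0],
    [-0.02,0,-0.1421,0,0,0],
    [-0.02,0,-0.1421,0,0,0],
  ],
)

```text
clock: 12.55
tool_pos: [0.5761, -0.3596, 0.1524]
orientation: [-180.0, 8.3, 169.7]
force: [-0.9, 0.3, -2.2]
opening: 0.0299
gripper_force: 29.9
```

>>> carry_out(
  rows=[
    [0.02,0.045,-0.0265,-0.002,0,-0.015],
    [0.045,0.095,-0.0265,-0.004,0,-0.03],
    [0.07,0.145,-0.0265,-0.006,0,-0.05],
    [0.1,0.2,-0.0265,-0.0112,0,-0.0792],
    [0.1169,0.2416,-0.0265,-0.0112,0,-0.0792],
    [0.1169,0.2416,-0.0265,-0.0112,0,-0.0792],
    [0.1169,0.2416,-0.0265,-0.0112,0,-0.0792],
  ],
)

```text
clock: 13.42
tool_pos: [0.5, -0.1, 0.1588]
orientation: [-180.0, 7.9, 174.4]
force: [1.6, -0.4, -1.4]
opening: 0.0301
gripper_force: 29.9
```

>>> carry_out(
  rows=[
    [0.02,0.05,0.0264,0,0,0],
    [0.045,0.1,0.0264,0,0,0],
    [0.07,0.15,0.0264,0,0,0],
    [0.09,0.2,0.0264,0,0,0],
    [0.0995,0.2353,0.0264,0,0,0],
    [0.0995,0.2353,0.0264,0,0,0],
    [0.0995,0.2353,0.0264,0,0,0],
  ],
)

```text
clock: 14.3
tool_pos: [0.4294, 0.1425, 0.119]
orientation: [-179.9, 7.9, 174.2]
force: [0.1, -0.4, -2.1]
opening: 0.0297
gripper_force: 29.9
```

>>> carry_out(
  rows=[
    [0.006,0,0.04,0,0,0],
    [0.011,0,0.08,0,0,0],
    [0.014,0,0.1,0,0,0],
    [0.0155,0,0.1104,0,0,0],
    [0.0155,0,0.1104,0,0,0],
    [0.0155,0,0.1104,0,0,0],
  ],
)

```text
clock: 15.05
tool_pos: [0.4298, 0.1428, 0.0084]
orientation: [180.0, 8.0, 174.2]
force: [-0.1, 0.4, -0.8]
opening: 0.0299
gripper_force: 29.9
```

```bash
python3 -c "
from h import *
obs();a=save('side','s6')[:,:,::-1];b=save('top','t6')[:,:,::-1]
cv2.imwrite('pics/c6.png',np.hstack([cv2.resize(a[130:290,240:400],(400,560),interpolation=2),cv2.resize(b[130:290,190:350],(400,560),interpolation=2)]))"
```

```text
15.05 [0.4298 0.1428 0.0084] [179.98   8.01 174.21] F [-0.1  0.4 -0.8] op 0.0299 29.9 [  48.   12.  -56.   21.  -18. -163.]
```

View pics/c6.png

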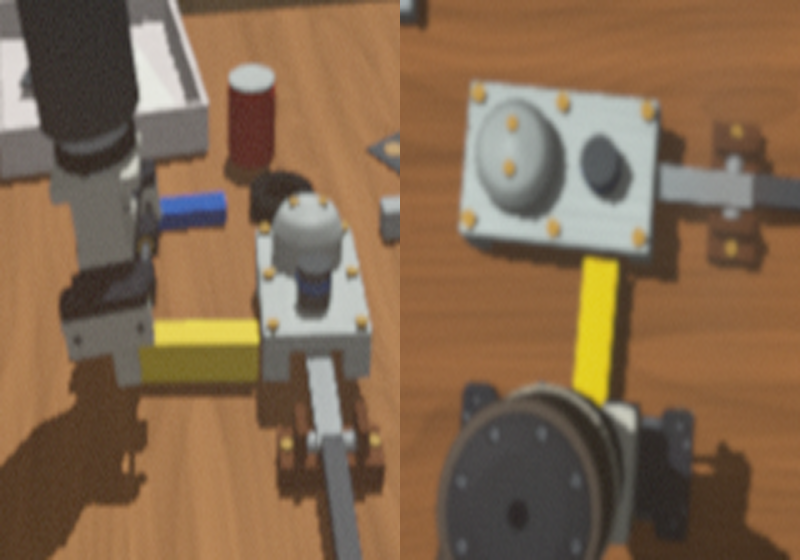

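The strip is held level at side crop (200,350), lined up behind the near feet, and the housing is still raised. I'll slide it in.

```bash
python3 - <<'E'
from h import *
Q=Rd(-8,174.3);a=np.array([.429,.1436]);b=np.array([.5265,.1339])
plan([(np.r_[a+(b-a)*k/8,.0085],Q) for k in range(1,8)])
plan([(np.r_[b,.0085],Q),(np.r_[b,.0065],Q)])
E
```

```text
[-0.0122, 0.0, 0.0017, 0.0, 0.0, 0.0]
[-0.0243, 0.0, 0.0034, 0.0, 0.0, 0.0]
[-0.0364, 0.0, 0.0051, 0.0, 0.0, 0.0]
[-0.0485, 0.0, 0.0068, 0.0, 0.0, 0.0]
[-0.0607, 0.0, 0.0085, 0.0, 0.0, 0.0]
[-0.0728, 0.0, 0.0102, 0.0, 0.0, 0.0]
[-0.0849, 0.0, 0.0119, 0.0, 0.0, 0.0]
[-0.0122, 0.0, 0.0017, 0.0, 0.0, 0.0]
[-0.0119, 0.0, 0.0037, 0.0, 0.0, 0.0]
```

>>> carry_out(
  rows=[
    [-0.0122,0,0.0017,0,0,0],
    [-0.0243,0,0.0034,0,0,0],
    [-0.0364,0,0.0051,0,0,0],
    [-0.0364,0,0.0051,0,0,0],
  ],
)

```text
clock: 15.65
tool_pos: [0.4668, 0.1402, 0.0086]
orientation: [179.9, 8.1, 174.3]
force: [1.1, -0.8, -0.9]
opening: 0.0299
gripper_force: 29.9
```

>>> carry_out(
  rows=[
    [-0.0121,0,0.0017,0,0,0],
    [-0.0243,0,0.0034,0,0,0],
    [-0.0364,0,0.0051,0,0,0],
    [-0.0485,0,0.0068,0,0,0],
    [-0.0485,0,0.0068,0,0,0],
  ],
)

```text
clock: 16.27
tool_pos: [0.5157, 0.1349, 0.008]
orientation: [180.0, 8.0, 174.2]
force: [0.1, 0.2, -1.5]
opening: 0.0299
gripper_force: 29.9
```

>>> carry_out(
  rows=[
    [-0.0122,0,0.0017,0,0,0],
    [-0.0122,0,0.0017,0,0,0],
    [-0.0119,0,0.0037,0,0,0],
    [-0.0119,0,0.0037,0,0,0],
  ],
)

```text
clock: 16.77
tool_pos: [0.5267, 0.1337, 0.0061]
orientation: [180.0, 8.0, 174.3]
force: [0.4, 0.1, -1.0]
opening: 0.0297
gripper_force: 29.9
```

```bash
python3 -c "
from h import *
obs();a=save('side','s7')[:,:,::-1];b=save('top','t7')[:,:,::-1]
cv2.imwrite('pics/c7.png',np.hstack([cv2.resize(a[130:290,240:400],(400,560),interpolation=2),cv2.resize(b[130:290,190:350],(400,560),interpolation=2)]))"
```

```text
16.77 [0.5267 0.1337 0.0061] [180.     8.   174.32] F [ 0.4  0.1 -1. ] op 0.0297 29.9 [  38.   19.  -43.   14.  -23. -147.]
```

View pics/c7.png

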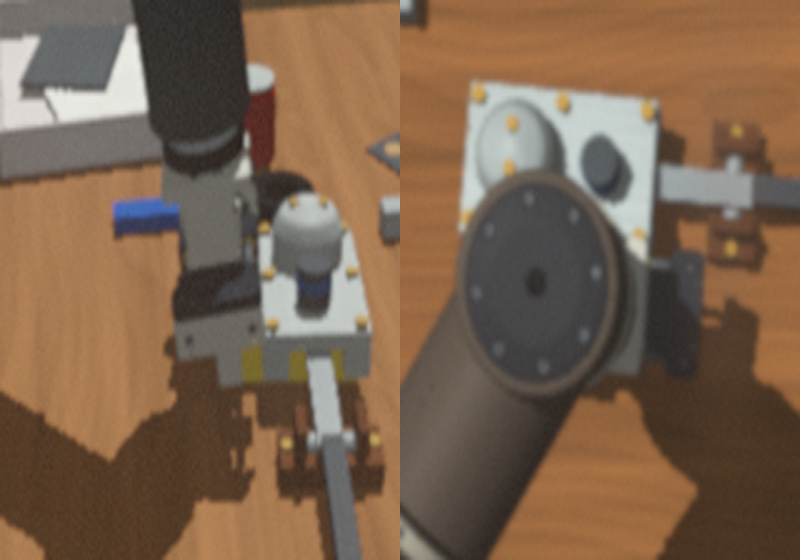

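The strip is in under the plate; its yellow shows through the lip opening either side of the bar at side crop (300-340,362), and the housing is unmoved. I'll release and retreat.

>>> carry_out(
  rows=[
    [0,0,0,0,0,0],
    [0,0,0,0,0,0],
    [0,0,0,0,0,0],
    [0,0,0,0,0,0],
    [0,0,0,0,0,0],
    [0.01,0,-0.02,0,0,0],
    [0.02,0,-0.06,0,0,0],
    [0.02,0,-0.12,0,0,0],
  ],
  grip=1,
)

```text
clock: 17.88
tool_pos: [0.4888, 0.1364, 0.1218]
orientation: [-179.8, 7.8, 174.3]
force: [1.0, 0.8, -0.1]
opening: 0.0874
gripper_force: 0.0
```

```bash
python3 - <<'E'
from h import *
obs()
st=json.load(open("st.json"));p=np.array(st["p"])+R.from_quat(st["q"]).apply([.02,0,-.12]);st["p"]=p.tolist();json.dump(st,open("st.json","w"));print(p)
t=save("top","t8");s=save("side","s8")
def red(im,roi):
    h=cv2.cvtColor(im,cv2.COLOR_RGB2HSV)[roi[1]:roi[3],roi[0]:roi[2]]
    m=(((h[:,:,0]<8)|(h[:,:,0]>172))&(h[:,:,1]>150)&(h[:,:,2]>60)).astype(np.uint8)
    cs=cv2.findContours(m,0,2)[0]; c=max(cs,key=cv2.contourArea); r=cv2.minAreaRect(c)
    return r,cv2.boxPoints(r)+np.array(roi[:2])
r,b=red(t,(380,150,470,215));print(r,b.round(1).tolist(),[onz("top",*q,.02)[:2].round(4).tolist() for q in b])
r,b2=red(s,(330,280,430,390));print(r,b2.round(1).tolist(),[onz("side",*q,.02)[:2].round(4).tolist() for q in b2])
# predicted end/top corners
d=np.r_[B*np.cos(np.radians(6)),np.sin(np.radians(6))]
E
```

```text
17.88 [0.4888 0.1364 0.1218] [-179.84    7.8   174.33] F [ 1.   0.8 -0.1] op 0.0874 0.0 [  42.    6.  -38.    9.  -41. -145.]
[0.49019562 0.13748194 0.12255129]
((34.79468536376953, 40.52183532714844), (34.97824478149414, 11.117690086364746), 4.236394882202148) [[396.9, 194.8], [397.8, 183.7], [432.6, 186.3], [431.8, 197.4]] [[0.574, -0.1622], [0.6, -0.1648], [0.5937, -0.2456], [0.5676, -0.2428]]
((56.85377502441406, 48.239654541015625), (41.13096237182617, 13.89916706085205), 79.11447143554688) [[376.1, 309.4], [389.8, 306.7], [397.6, 347.1], [383.9, 349.7]] [[0.5728, -0.1616], [0.5999, -0.1576], [0.5898, -0.2584], [0.5655, -0.2614]]
```

```bash
python3 - <<'E'
from h import *
st=json.load(open("st.json"));Q0=R.from_quat(st["q"])
p1,Q1=pose(-6.1,.083,0)
w=(Q0.inv()*Q1).as_rotvec();print(np.degrees(w))
n=-Q1.as_matrix()[:,2]
plan([((.50,.08,.18),Q0*R.from_rotvec(w*.15)),((.52,.0,.18),Q0*R.from_rotvec(w*.5))])
plan([(p1+n*.12,Q1)])
plan([(p1+n*.03,Q1),(p1,Q1)])
E
```

```text
[-11.31628298   1.47286238 -91.50469475]
[-0.0233, -0.0562, -0.0547, -0.0296, 0.0039, -0.2396]
[-0.0509, -0.1338, -0.0509, -0.0988, 0.0129, -0.7985]
[0.0318, -0.1382, 0.04, -0.0987, 0.0129, -0.7986]
[0.0, -0.0001, 0.09, 0.0, -0.0, 0.0]
[0.0, -0.0001, 0.12, 0.0, -0.0, 0.0]
```

>>> carry_out(
  rows=[
    [-0.0116,-0.028,-0.035,-0.01,0.001,-0.08],
    [-0.0233,-0.0562,-0.0547,-0.0296,0.0039,-0.2396],
    [-0.033,-0.082,-0.0535,-0.05,0.006,-0.4],
    [-0.042,-0.108,-0.052,-0.075,0.009,-0.58],
    [-0.0509,-0.1338,-0.0509,-0.0988,0.0129,-0.7985],
    [-0.0509,-0.1338,-0.0509,-0.0988,0.0129,-0.7985],
    [-0.0509,-0.1338,-0.0509,-0.0988,0.0129,-0.7985],
  ],
)

```text
clock: 18.85
tool_pos: [0.5205, -0.0007, 0.1795]
orientation: [-179.6, 7.0, -139.7]
force: [-0.1, -1.1, -0.4]
opening: 0.0874
gripper_force: 0.0
```

>>> carry_out(
  rows=[
    [0.0318,-0.1382,0.04,-0.0987,0.0129,-0.7986],
    [0.0318,-0.1382,0.04,-0.0987,0.0129,-0.7986],
    [0.0318,-0.1382,0.04,-0.0987,0.0129,-0.7986],
    [0.0318,-0.1382,0.04,-0.0987,0.0129,-0.7986],
    [0.0318,-0.1382,0.04,-0.0987,0.0129,-0.7986],
    [0.0318,-0.1382,0.04,-0.0987,0.0129,-0.7986],
    [0.0318,-0.1382,0.04,-0.0987,0.0129,-0.7986],
  ],
)

```text
clock: 19.73
tool_pos: [0.5898, -0.1224, 0.137]
orientation: [180.0, 6.1, -93.7]
force: [-0.6, -0.3, 0.8]
opening: 0.0876
gripper_force: 0.0
```

>>> carry_out(
  rows=[
    [0,0,0.04,0,0,0],
    [0,0,0.08,0,0,0],
    [0,0,0.1,0,0,0],
    [0,0,0.11,0,0,0],
    [0,0,0.12,0,0,0],
    [0,0,0.12,0,0,0],
  ],
)

```text
clock: 20.48
tool_pos: [0.5906, -0.11, 0.0176]
orientation: [180.0, 6.1, -93.5]
force: [-0.2, -0.6, 0.9]
opening: 0.0878
gripper_force: 0.0
```

>>> carry_out(
  rows=[
    [0,0,0,0,0,0],
    [0,0,0,0,0,0],
    [0,0,0,0,0,0],
    [0,0,0,0,0,0],
    [0,0,0,0,0,0],
    [0,0,0,0,0,0],
    [0,0,0,0,0,0],
    [0,0,0,0,0,0],
  ],
  grip=-1,
)

```text
clock: 21.48
tool_pos: [0.5907, -0.1102, 0.0177]
orientation: [180.0, 6.1, -93.5]
force: [0.5, -0.1, -0.3]
opening: 0.0196
gripper_force: 30.0
```

```bash
python3 - <<'E'
from h import *
obs()
plan([pose(t,.083,c) for t,c in ((-4.5,.0),(-2.5,0.0005),(-.5,.001),(1.5,.0015),(3.5,.002),(5.5,.0025),(7,.003))])
plan([pose(7,x,.003) for x in (.09,.1,.11,.125,.14,.155,.17,.18)])
E
```

```text
21.48 [ 0.5907 -0.1102  0.0177] [180.     6.1  -93.49] F [ 0.5 -0.1 -0.3] op 0.0196 30.0 [  4.  26. -18.  -9. -45.  -1.]
[-0.0001, 0.0, -0.0033, 0.0, 0.0279, 0.0]
[-0.0005, 0.0, -0.0079, 0.0, 0.0628, 0.0]
[-0.001, 0.0, -0.0125, 0.0, 0.0977, 0.0]
[-0.0017, 0.0, -0.017, 0.0, 0.1326, 0.0]
[-0.0025, 0.0, -0.0216, 0.0, 0.1675, 0.0]
[-0.0034, 0.0, -0.0261, 0.0, 0.2024, 0.0]
[-0.0042, 0.0, -0.0296, 0.0, 0.2286, 0.0]
[0.007, 0.0, 0.0, 0.0, 0.0, 0.0]
[0.017, 0.0, 0.0, 0.0, 0.0, 0.0]
[0.027, 0.0, 0.0, 0.0, 0.0, 0.0]
[0.042, 0.0, 0.0, 0.0, 0.0, 0.0]
[0.057, 0.0, 0.0, 0.0, 0.0, 0.0]
[0.072, 0.0, 0.0, 0.0, 0.0, 0.0]
[0.087, 0.0, 0.0, 0.0, 0.0, 0.0]
[0.097, 0.0001, 0.0, 0.0, 0.0, 0.0]
```

>>> carry_out(
  rows=[
    [-0.0001,0,-0.0033,0,0.0279,0],
    [-0.0005,0,-0.0079,0,0.0628,0],
    [-0.001,0,-0.0125,0,0.0977,0],
    [-0.0017,0,-0.017,0,0.1326,0],
    [-0.0025,0,-0.0216,0,0.1675,0],
    [-0.0034,0,-0.0261,0,0.2024,0],
    [-0.0042,0,-0.0296,0,0.2286,0],
    [-0.0042,0,-0.0296,0,0.2286,0],
  ],
)

```text
clock: 22.48
tool_pos: [0.5895, -0.1087, 0.0464]
orientation: [179.9, -7.0, -93.5]
force: [-0.4, -0.0, -8.9]
opening: 0.0197
gripper_force: 30.0
```

```bash
python3 - <<'E'
from h import *
obs();t=save("top","t9")
im=cv2.cvtColor(t,cv2.COLOR_RGB2HSV)[150:205,205:300]
m=cv2.inRange(im,(12,120,130),(28,255,255));n,_,st,c=cv2.connectedComponentsWithStats(m)
print([(c[i]+[205,150]).round(1).tolist()+[int(st[i,4])] for i in range(1,n) if st[i,4]>3])
E
```

```text
22.48 [ 0.5895 -0.1087  0.0464] [179.86  -7.   -93.46] F [-0.4 -0.  -8.9] op 0.0197 30.0 [ 12.  23. -26.  10. -43. -23.]
[[211.8, 175.2, 601], [222.7, 156.0, 7]]
```

>>> carry_out(
  rows=[
    [0.007,0,0,0,0,0],
    [0.017,0,0,0,0,0],
    [0.027,0,0,0,0,0],
    [0.042,0,0,0,0,0],
    [0.057,0,-0.004,0,0,0],
    [0.072,0,-0.015,0,0,0],
    [0.087,0,-0.04,0,0,0],
    [0.097,0.0001,-0.06,0,0,0],
  ],
)

```text
clock: 23.52
tool_pos: [0.5854, -0.1991, 0.1208]
orientation: [-179.9, -7.0, -93.5]
force: [0.2, 1.1, -8.2]
opening: 0.0194
gripper_force: 30.0
```

```bash
python3 - <<'E'
from h import *
obs()
st=json.load(open("st.json"));p=np.array(st["p"])+R.from_quat(st["q"]).apply([0,0,-.06]);st["p"]=p.tolist();json.dump(st,open("st.json","w"));print(p)
Q=Rd(0,-94.6)
plan([((.4695,-.1884,.10),Q)])
plan([((.4695,-.1884,.03),Q),((.4695,-.1884,.005),Q)])
E
```

```text
23.52 [ 0.5854 -0.1991  0.1208] [-179.93   -6.99  -93.53] F [ 0.2  1.1 -8.2] op 0.0194 30.0 [  4.  19. -20.   9. -52. -13.]
[ 0.58489766 -0.19775229  0.11933548]
[-0.0046, 0.1158, 0.0189, -0.0012, -0.1222, 0.0192]
[-0.0, -0.0001, 0.07, 0.0, 0.0, 0.0]
[-0.0, -0.0001, 0.095, 0.0, 0.0, 0.0]
```

>>> carry_out(
  rows=[
    [-0.002,0.04,0.005,0,-0.03,0.005],
    [-0.003,0.08,0.01,-0.0005,-0.07,0.01],
    [-0.0046,0.1158,0.0189,-0.0012,-0.1222,0.0192],
    [-0.0046,0.1158,0.0189,-0.0012,-0.1222,0.0192],
    [-0.0046,0.1158,0.0189,-0.0012,-0.1222,0.0192],
  ],
)

```text
clock: 24.15
tool_pos: [0.4707, -0.1893, 0.1009]
orientation: [-179.9, -0.0, -94.6]
force: [1.0, 0.9, -8.7]
opening: 0.0194
gripper_force: 30.0
```

>>> carry_out(
  rows=[
    [0,0,0.035,0,0,0],
    [0,0,0.07,0,0,0],
    [0,0,0.082,0,0,0],
    [0,0,0.09,0,0,0],
    [0,0,0.095,0,0,0],
    [0,0,0.095,0,0,0],
  ],
)

```text
clock: 24.9
tool_pos: [0.4702, -0.1886, 0.005]
orientation: [-180.0, 0.0, -94.6]
force: [-0.4, -0.3, -7.2]
opening: 0.0193
gripper_force: 30.0
```

>>> carry_out(
  rows=[
    [0,0,0,0,0,0],
    [0,0,0,0,0,0],
    [0,0,0,0,0,0],
    [0,0,0,0,0,0],
    [0,0,0,0,0,0],
    [0,0,-0.02,0,0,0],
    [0,0,-0.07,0,0,0],
    [0,0,-0.13,0,0,0],
  ],
  grip=1,
)

```text
clock: 25.9
tool_pos: [0.4688, -0.1886, 0.1352]
orientation: [179.8, -0.0, -94.6]
force: [1.6, 0.8, -0.4]
opening: 0.0866
gripper_force: 0.0
```

>>> carry_out(
  rows=[
    [0.06,0,-0.03,0,0,0],
    [0.12,0,-0.06,0,0,0],
    [0.18,0,-0.07,0,0,0],
    [0.24,0,-0.07,0,0,0],
    [0.28,0,-0.07,0,0,0],
    [0.28,0,-0.07,0,0,0],
  ],
)

```text
clock: 26.65
tool_pos: [0.4462, -0.4704, 0.2033]
orientation: [179.9, 0.0, -94.8]
force: [0.8, 1.1, -0.2]
opening: 0.088
gripper_force: 0.0
```

```bash
python3 - <<'E'
from h import *
obs();t=save("top","t10");s=save("side","s10")
def br(im,x0,y0,x1,y1,mx=25):
    h=cv2.cvtColor(im,cv2.COLOR_RGB2HSV)[y0:y1,x0:x1]
    m=cv2.inRange(h,(12,120,130),(28,255,255));n,_,st,c=cv2.connectedComponentsWithStats(m)
    return [(c[i]+[x0,y0]).round(1).tolist()+[int(st[i,4])] for i in range(1,n) if 3<st[i,4]<mx]
print("top",br(t,205,145,300,205));print("side",br(s,335,180,395,250))
for n,im in(("top",t),("side",s)):
    h=cv2.cvtColor(im,cv2.COLOR_RGB2HSV)
    for nm,lo,hi in(("Y",(22,120,80),(35,255,255)),("R",(0,150,60),(8,255,255))):
        for c in cv2.findContours(cv2.inRange(h,lo,hi),0,2)[0]:
            if cv2.contourArea(c)>40:
                r=cv2.minAreaRect(c); print(n,nm,np.round(r[0],1),np.round(r[1],1),[onz(n,*q,.032 if nm=="Y" else .016)[:2].round(3).tolist() for q in cv2.boxPoints(r)])
E
```

```text
26.65 [ 0.4462 -0.4704  0.2033] [ 1.7991e+02  3.0000e-02 -9.4810e+01] F [ 0.8  1.1 -0.2] op 0.088 0.0 [-29.  19.  -5.   0. -66.  24.]
top [[222.9, 156.3, 9], [257.1, 159.9, 8], [290.7, 163.1, 9], [238.0, 165.2, 4], [236.5, 178.5, 4], [218.9, 192.3, 9], [253.1, 195.7, 9], [287.0, 198.7, 7]]
side []
top Y [457.5 367.5] [13.9 14.5] [[0.194, -0.264], [0.203, -0.295], [0.175, -0.303], [0.165, -0.273]]
top Y [421.4 300.6] [61.  15.2] [[0.367, -0.148], [0.391, -0.173], [0.296, -0.268], [0.272, -0.244]]
top Y [268.7 211.2] [15.1 17.7] [[0.517, 0.151], [0.557, 0.146], [0.553, 0.112], [0.513, 0.117]]
top R [449.8 242.9] [35.1 10.7] [[0.453, -0.24], [0.478, -0.243], [0.471, -0.323], [0.446, -0.32]]
side Y [249.2 457.1] [ 33.9 103.6] [[0.274, -0.428], [0.405, -0.391], [0.418, -0.44], [0.294, -0.471]]
side Y [150.6 414.4] [86.6 27. ] [[0.153, -0.274], [0.194, -0.27], [0.242, -0.419], [0.208, -0.421]]
side Y [217.3 362.7] [24.7  8. ] [[0.27, -0.248], [0.28, -0.24], [0.306, -0.286], [0.297, -0.294]]
side R [354. 435.] [34. 38.] [[0.463, -0.433], [0.47, -0.375], [0.52, -0.381], [0.509, -0.438]]
side R [324.6 377.1] [32.1 14.5] [[0.45, -0.27], [0.474, -0.271], [0.469, -0.334], [0.446, -0.333]]
```

>>> carry_out(
  rows=[
    [0.04,0.04,-0.02,0,0,0],
    [0.08,0.08,-0.02,0,0,0],
    [0.12,0.12,-0.02,0,0,0],
    [0.16,0.165,-0.02,0,0,0],
    [0.16,0.165,-0.02,0,0,0],
    [0.16,0.165,-0.02,0,0,0],
  ],
)

```text
clock: 27.5
tool_pos: [0.2704, -0.6132, 0.2247]
orientation: [-180.0, 0.0, -94.6]
force: [0.8, 0.4, -0.1]
opening: 0.0878
gripper_force: 0.0
```

```bash
python3 - <<'E'
from h import *
obs();t=save("top","t11");s=save("side","s11")
def br(im,x0,y0,x1,y1,mx=25):
    h=cv2.cvtColor(im,cv2.COLOR_RGB2HSV)[y0:y1,x0:x1]
    m=cv2.inRange(h,(12,100,110),(28,255,255));n,_,st,c=cv2.connectedComponentsWithStats(m)
    return [(c[i]+[x0,y0]).round(1).tolist() for i in range(1,n) if 3<st[i,4]<mx]
T=br(t,205,145,300,205);S=br(s,335,180,400,250);print(S)
for a in T:
    for b in S:
        p,e=tri("top",a,"side",b)
        if e<.002 and .03<p[2]<.075: print(p.round(4),round(e,4))
h=cv2.cvtColor(s,cv2.COLOR_RGB2HSV)
for c in cv2.findContours(cv2.inRange(h,(22,120,60),(35,255,255)),0,2)[0]:
    if cv2.contourArea(c)>8: print("Yside",cv2.boundingRect(c))
g=cv2.inRange(h[255:400,295:345],(0,0,0),(180,70,255));c=max(cv2.findContours(g,0,2)[0],key=cv2.contourArea);print("bar grey",cv2.boundingRect(c))
print(proj("side",(.4865,.0165,.0)),proj("side",(.4595,-.322,.0)))
E
```

```text
27.5 [ 0.2704 -0.6132  0.2247] [-1.7999e+02  1.0000e-02 -9.4580e+01] F [ 0.8  0.4 -0.1] op 0.0878 0.0 [-50.  20.  -0.  -0. -70.  45.]
[[347.2, 210.6], [380.2, 210.4], [349.0, 227.5], [384.1, 226.9], [360.0, 248.0]]
[0.5671 0.1647 0.0495] 0.0011
[0.5601 0.0893 0.0477] 0.0015
Yside (219, 425, 80, 55)
Yside (136, 370, 31, 66)
Yside (211, 311, 67, 63)
Yside (356, 235, 21, 4)
Yside (329, 221, 16, 18)
bar grey (21, 8, 13, 85)
[321.31399803 264.97826631] [325.83631887 393.30217353]
```

```bash
python3 -c "
from h import *
for a,b in(((290.7,163.1),(384.1,226.9)),((257.1,159.9),(380.2,210.4)),((287,198.7),(349,227.5)),((253.1,195.7),(347.2,210.6))): print(tri('top',a,'side',b))
print(workorder.close_job())"
```

```text
(array([0.64113352, 0.08129495, 0.04766824]), np.float64(0.0014588164374983645))
(array([0.64828456, 0.15670053, 0.04844446]), np.float64(0.0017962095848908692))
(array([0.55998785, 0.08977934, 0.04734154]), np.float64(0.0010258653000188708))
(array([0.5669276 , 0.16512866, 0.04916639]), np.float64(0.0006551352262802274))
the job is handed in; nothing more can be done
None
```

I handed the job in after 27.5 s: the housing rests on the yellow strip, level to within about 2 mm over 75 mm by the camera measurements, and the bar lies flat on the bench; no verdict came back.

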